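# Unlock a circuit-board shuttle and slide it to its stop

### The arm

A 7-joint arm with a two-finger parallel gripper is mounted at the origin on the work surface. World frame = base frame: x ahead of the robot, y to its left, z up, the work surface at z = 0. Lengths are in m, angles in rad, forces in N, time in s.
With the tool pointing down it reaches from about 0.425 to 0.875 m from the base axis. Payload 9.9 kg.
Tool frame: the origin (TCP) lies on the front face of the gripper's body, between the roots of the fingers; the fingertips stand 73 mm ahead of it and the grasp point (between the pads) lies 54 mm ahead of it; x points along the fingers, y is the direction in which the jaws open and shut, and the axes are right-handed (so a half turn about x gives the same grasp; the last joint's range is limited). The gripper opens to 85 mm and grips with 20 to 120 N. Pads are 22 mm wide; open, the fingers measure 114 mm over their backs; the gripper's body (76 mm by 85 mm) begins 54 mm behind the grasp point. The pads swing forward as they close: fully open they stand 13 mm farther back than shut.
Start: joints at [-1.348, 0.576, 0.025, 1.437, -0.015, 1.129, -0.057], TCP at [0.204, 0.643, 0.304] pointing down, gripper open.
Joint ranges: [-2.76, 2.76], [-0.34, 2.15], [-1.52, 1.57], [0.19, 2.46], [-1.09, 4.23], [0.17, 1.99], [-2.82, 2.82]. Speed limits (rad/s): [2.22, 2.22, 3.01, 3.01, 3.14, 3.14, 3.14].

### API

Orientations are given as a unit quaternion [w, x, y, z].
In Python, from plant import status, optics, order, spotter gives the robot as it stands.
- The arm moves only by the shell command python3 -m inch 'ROWS' [OPENING] [FORCE]. ROWS is JSON, one flat list of numbers, 4 for each row, row after row: the shift along the tool's x, y, z in cm, then the turn about the tool's x in degrees. In form: [dx, dy, dz, turn, dx, dy, dz, turn, ...]. A call has 1 to 20 rows; each row shifts and turns the commanded pose from where the row before left it, along the tool's axes as they then stand; what a row does not reach is not made up. A row lasts 1/12 s, in which the tool goes at most 41.7 mm and 7.16 degrees, less where a joint would pass 70% of its speed; a pose out of reach is approached as far as the arm can. A call is refused whole if a number of a shift passes 4.17 or a number of a turn 7.16, either way. A call with a gripper value outside its range is refused whole. OPENING is the opening, from 0 (shut) to 1 (fully open), set as the call begins (- or left out, the last holds). The fingers move at their own pace and stop on an object; FORCE is the grip in N (left out, the last holds). Time passes only in rows, so rows that do not move let the fingers close. It gives the time, the measured TCP pose, the force and the opening at its end, in the units of the state.
- status.get_state(): the state, without advancing time (a new reading comes with each control period).
- optics.camera(name): name is "side" or "top" or "wrist"; returns the picture (420x560x3 uint8, blue, green, red); there is no depth.
- optics.camera_model(name): a dict with "K" (3x3 intrinsics, pixels), "position" and "rotation" of the camera in the world. Camera axes: x right, y up, looking along -z (the intrinsics and any distortion apply to the point x, -y, -z); pixel columns grow to the right and rows downward; lengths in m; the calibration is good to about 2 mm. The wrist camera is an equidistant fisheye: a pixel r from the principal point sees the ray r / f radians off the axis. A picture is of the moment at which its call begins: read the wrist's pose just before it. camera_model takes no time and is no camera call; for the wrist camera it gives the pose at the moment of the call.
- order.job_done(): hands the job in, once; it reports no verdict.
Trained networks look in the newest picture that a camera, given by its name, has taken for a name from the list of things; names that differ only in an ending like _2 or _b are one class to them, and where a whole thing is asked for, a point or a joint stands for the part that bears it (a point fixed in the world has none). Each returns a list of dicts, best first, with "conf" (0 to 1); they miss things now and then, are a little off and sometimes report something else, mostly with a low value. They report only what shows in the picture. A call takes as long as a camera call. They do not tell look-alikes from the thing itself.
- spotter.find_in(camera, name): "location" ([x, y, z] in m, in world coordinates, good to about 4 mm: the middle of the surface that is visible of it).
- spotter.mark_of(camera, name): "location" ([x, y, z] in m, in world coordinates, good to about 4 mm: a listed point, or the origin of a listed thing).
The state is a dict: "time": time; "qpos": joint angles; "qd": joint speeds; "effort": joint torques, N m; "tool_pos": TCP position; "ee_rot": TCP orientation; "ft_force": force on the tool from outside, world axes, zero at the start; "moment": the same for the moment, N m; "gripper_width": finger opening in m.
Only numpy, scipy, OpenCV 4.12 (cv2) and the standard library are available. Lean on these libraries where they do the work, as an engineer would, in place of code of your own. Each camera call takes 0.05 s, during which the arm holds its last target.

### The job

Unlock the board shuttle: draw its locking pin back out of the carriage by the upright handle and park it with the handle lying down in the side notch of the pin's housing. Then slide the carriage with the circuit board fully against the end stop at the other end of its rails. Leave the pin parked and the other things on the bench where they are.

Things in the scene. Friction and masses are not known exactly. Their poses are not given: they have to be found in the camera images.
- rig: shuttle rig, bolted down: dark steel base plate 260 (x) x 280 (y) x 12 mm; origin at the centre of its underside, z up. The pin's grey housing is at -x, the carriage on two rails along y at +x, the end stop at +y. All rig coordinates below are in this frame.
- housing_top (a point): centre of the housing's top face, at rig x = -68, y = 0, z = 50 mm; housing spans rig x -125 to -12, y -20 to +20 mm. The pin runs through it along x, axis at y = 0, z = 30 mm, and cannot be lifted out. The handle stands up through a 13 mm wide slot in the top, from rig x = -35 to -92.5 mm, whose -x end stops the handle.
- notch (a point): where the parked handle must lie: rig x = -85, y = -35, z = 30 mm, 15 mm outside the housing's -y side. The side notch is the gap in the slot's -y wall at the -x end of the slot: rig x -92.5 to -77.5 mm, open above, floor at z = 24.5 mm.
- pin: steel locking pin, 14 mm diameter, 110 mm long along its x; a dark round handle, 10 mm diameter, runs along its z and ends 52 mm from the pin's axis. Origin on the axis at mid-length, where the handle joins. Start: handle upright, +x end 5 to 20 mm deep in the bore of the carriage's lug. Parked: origin at rig x = -85 mm give or take 2.5, handle level towards rig -y.
- handle_end (a point): centre of the free end of the pin's handle; upright it is 32 mm above the housing's top
- carriage (a joint): travel of the carriage along rig +y in m: 0 = start, locked; 0.08 = against the end stop. About 2 N moves it once the pin is out. Its lug (bore for the pin) has its face at rig x = -4 mm and its top at z = 44 mm.
- push_tab (a point): point on the outer (-y) face of the upright steel tab at the carriage's -y end, 15 mm below the tab's top (z = 80 mm), mid-width; tab 60 mm wide in rig x, 6 mm thick. At the start at rig x = 65, y = -104 mm. The board (top at z = 37 mm, chips to 41 mm) lies behind it.
- spool: plastic spool standing on its flange, 60 mm diameter, 40 mm high; origin at the centre of its underside; a bystander
- flux: small closed bottle, 38 mm diameter, 75 mm high; origin at the centre of its underside; a bystander
- tin: flat round tin, 38 mm diameter, 18 mm high, standing on the rig's base plate; origin at the centre of its underside; a bystander
- tweezers: steel tweezers lying flat, 121 mm long, 10 mm wide, 6 mm thick; origin at mid-length, x along them; a bystander
- driver: screwdriver lying flat, 150 mm long, handle towards its -x; a bystander
- parts_tray: black divided tray 100 x 80 x 25 mm; origin at the centre of its underside; a bystander
There are look-alikes about, which are no part of the job. Of the things like the pin, leave any that is turquoise; of the rest the larger one is meant.

How it is judged:
By the outcome, as a careful person would: the job done as asked, in the order asked, and still so for the second after the job is handed in, with the robot touching nothing.
It also fails if it takes over 45 s, if anything falls off the work surface, if the arm or the gripper's body presses on something with over 40 N, if the wrist force passes 120 N, or if a joint passes its speed limit or range.

## Working session

There is one attempt and no reset: what is moved stays moved. The work goes in short steps, Python scripts to look and compute and a shell command to move; the robot and the scene stay as the last step left them, time stands still between calls to the robot, and variables do not carry over. Pictures are saved under pics/ and viewed, and the job is handed in when it is done.

```bash
ls; mkdir -p pics
python3 - <<'E'
from plant import status, optics, order, spotter
import cv2
s=status.get_state();print(s)
for c in ["side","top","wrist"]:
    cv2.imwrite(f"pics/a_{c}.png",optics.camera(c))
    m=optics.camera_model(c);print(c,m)
    for n in ["pin","rig","handle_end","housing_top","notch","push_tab"]:
        print(c,n,[(round(d['conf'],2),[round(float(v),3) for v in d['location']]) for d in spotter.mark_of(c,n)])
E
```

```text
pics
{'time': 0.0, 'qpos': array([-1.34782003,  0.57653905,  0.02480882,  1.43792125, -0.01502807,
        1.12897479, -0.05648959]), 'qd': array([-0.00131163, -0.00129338, -0.00027591,  0.00106885,  0.00098256,
       -0.00033618, -0.00053222]), 'effort': array([ 7.54029625e-04, -7.65744281e+01,  2.25174777e+00, -2.85975176e+01,
        1.56013377e-02,  1.22040728e-02, -1.20228137e-05]), 'tool_pos': array([0.20370418, 0.64318031, 0.30303241]), 'ee_rot': array([ 0.69873305,  0.10743351,  0.69888255, -0.10859714]), 'ft_force': array([ 0.38082819, -0.03185683, -0.99828889]), 'moment': array([ 0.00962047, -0.00298523,  0.00290127]), 'gripper_width': 0.08536280911168474}
side {'K': array([[398.71471106,   0.        , 283.18018791],
       [  0.        , 398.71471106, 206.67549638],
       [  0.        ,   0.        ,   1.        ]]), 'position': array([ 0.11190752, -0.47270416,  0.7182698 ]), 'rotation': array([ 0.85893407,  0.3636169 , -0.14654996, -0.32945123])}
side pin [(0.76, [0.353, -0.106, 0.002]), (0.64, [0.354, -0.341, 0.005]), (0.53, [0.544, -0.114, 0.029])]
side rig [(0.75, [0
[... 724 characters left out ...]
ndle_end [(0.86, [0.356, -0.335, 0.061]), (0.59, [0.543, -0.12, 0.083]), (0.53, [0.359, -0.101, 0.042]), (0.44, [0.469, 0.053, -0.003])]
top housing_top [(0.71, [0.533, -0.119, 0.045]), (0.4, [0.548, -0.11, 0.03])]
top notch [(0.88, [0.525, -0.159, 0.032])]
top push_tab [(0.96, [0.688, -0.183, 0.065])]
wrist {'K': array([[325.1922621 ,   0.        , 281.01565911],
       [  0.        , 325.1922621 , 214.34447446],
       [  0.        ,   0.        ,   1.        ]]), 'position': array([0.13757529, 0.6649251 , 0.37494487]), 'rotation': array([ 0.79919668, -0.11097007, -0.08082226,  0.58518209])}
wrist pin []
wrist rig []
wrist handle_end []
wrist housing_top []
wrist notch []
wrist push_tab []
```

View pics/a_side.png

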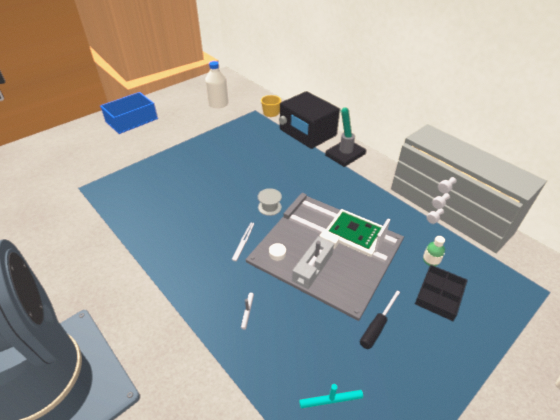

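View pics/a_top.png

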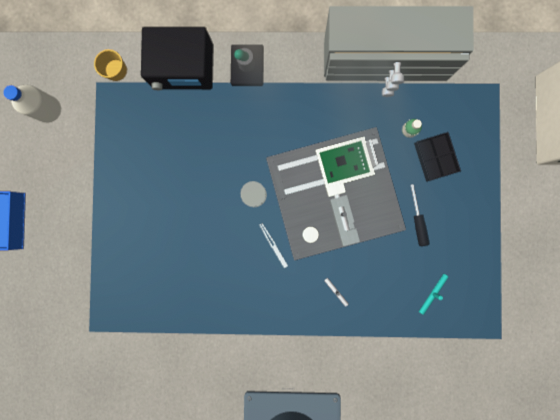

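```bash
cat > h.py <<'E'
import numpy as np,cv2
from scipy.spatial.transform import Rotation as R
from plant import status, optics, order, spotter
def rot(q): return R.from_quat([q[1],q[2],q[3],q[0]])
def proj(c,P,m=None):
    m=m or optics.camera_model(c)
    p=rot(m['rotation']).inv().apply(np.atleast_2d(P)-m['position'])*[1,-1,-1]
    K=m['K']
    if c=='wrist':
        r=np.hypot(p[:,0],p[:,1]);th=np.arctan2(r,p[:,2]);d=p[:,:2]/np.maximum(r,1e-9)[:,None]*th[:,None]
    else: d=p[:,:2]/p[:,2:]
    return d*[K[0,0],K[1,1]]+K[:2,2]
def ray(c,uv,z,m=None):
    m=m or optics.camera_model(c);K=m['K'];d=(np.atleast_2d(uv)-K[:2,2])/[K[0,0],K[1,1]]
    if c=='wrist':
        t=np.linalg.norm(d,axis=1,keepdims=True);v=np.c_[d/t*np.sin(t),np.cos(t)]
    else: v=np.c_[d,np.ones(len(d))]
    v=rot(m['rotation']).apply(v*[1,-1,-1]);o=m['position']
    return o+v*((z-o[2])/v[:,2])[:,None]
E
python3 - <<'E'
from h import *
im=cv2.imread('pics/a_top.png')
cv2.imwrite('pics/b.png',cv2.resize(im[115:275,250:450],None,fx=4,fy=3.75*4/3.75,interpolation=cv2.INTER_CUBIC)[:600])
im=cv2.imread('pics/a_side.png')
cv2.imwrite('pics/c.png',cv2.resize(im[180:310,235:415],None,fx=4.4,fy=4.4,interpolation=cv2.INTER_CUBIC))
L=np.array([[-68,0,50],[-85,-35,30],[65,-104,65],[0,0,0]])/1000
W=np.array([[.5315,-.118,.05],[.5245,-.1575,.03],[.687,-.183,.067],[.5915,-.099,0]])
a=L[:,:2]-L[:,:2].mean(0);b=W[:,:2]-W[:,:2].mean(0)
th=np.arctan2((a[:,0]*b[:,1]-a[:,1]*b[:,0]).sum(),(a*b).sum());c,s=np.cos(th),np.sin(th)
t=W[:,:2].mean(0)-np.array([[c,-s],[s,c]])@L[:,:2].mean(0);print(np.degrees(th),t)
print(L[:,:2]@np.array([[c,s],[-s,c]])+t-W[:,:2])
E
```

```text
16.17079323037488 [ 0.59507666 -0.09987282]
[[-0.00173297 -0.00081093]
 [-0.00131283  0.00033929]
 [-0.00053085  0.00134446]
 [ 0.00357666 -0.00087282]]
```

View pics/b.png

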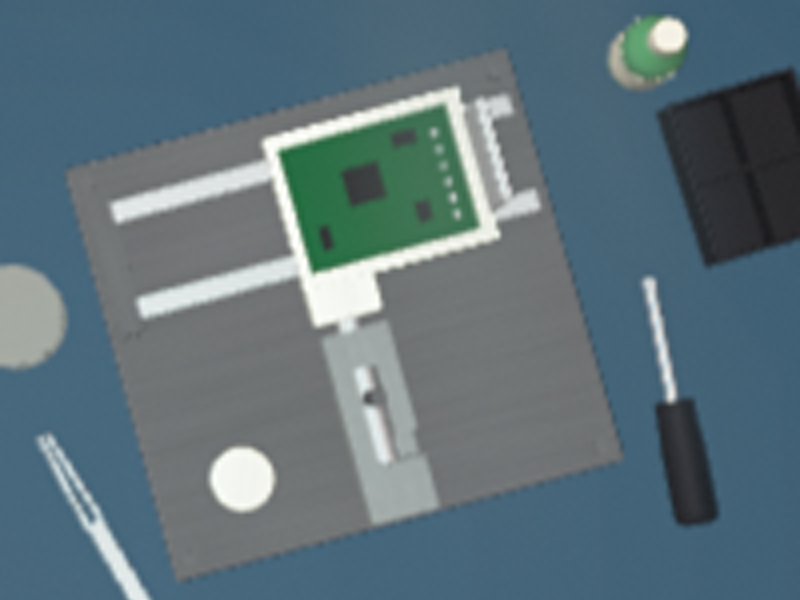

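View pics/c.png

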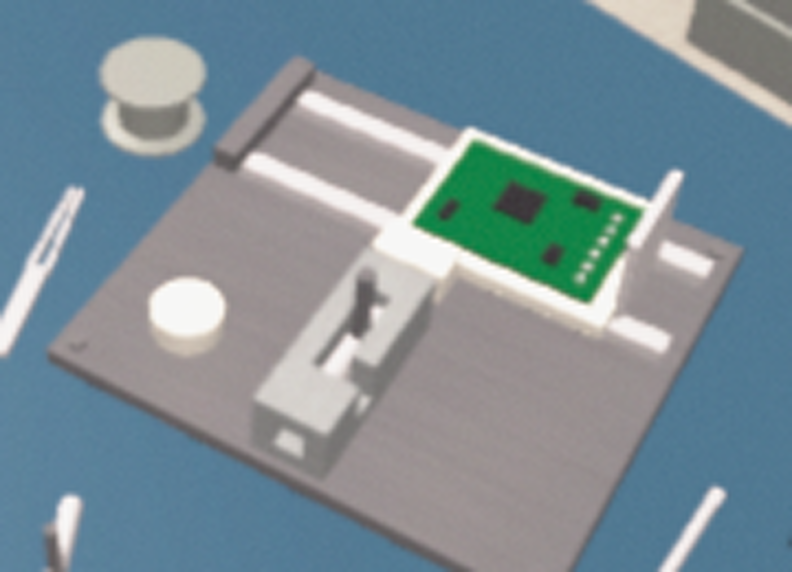

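The crops show the pin in the housing, with its dark handle at about (342,214) in top and (318,246) in side. The look-alikes are a smaller steel pin with a dark handle lying on the mat, at top (336,292), and a turquoise one at top (433,294). The one in the housing is the larger, non-turquoise pin, so I choose that one. Next I refine the rig pose from the plate corners.

Run:
```python
from h import *
im=cv2.imread('pics/a_top.png')
c=np.array([[68,172],[508,50],[622,460],[180,580]])/4.+[250,115]-.4
g=cv2.cvtColor(im,cv2.COLOR_BGR2GRAY)
W=ray('top',c,.012)[:,:2]
L=np.array([[130,140],[130,-140],[-130,-140],[-130,140]])/1000.
a=L;b=W-W.mean(0)
th=np.arctan2((a[:,0]*b[:,1]-a[:,1]*b[:,0]).sum(),(a*b).sum())
print(np.degrees(th),W.mean(0));C,S=np.cos(th),np.sin(th)
print((b@np.array([[C,-S],[S,C]])-L)*1000)
t=W.mean(0)
def w(x,y,z): return np.array([C*x-S*y,S*x+C*y,z*1.])/1000+[*t,0]
# check housing & handle & carriage features
for n,p in dict(hA=(-125,20,50),hB=(-125,-20,50),hC=(-12,20,50),hD=(-12,-20,50),n1=(-92.5,-20,50),n2=(-77.5,-20,50),tab=(65,-104,80),t1=(35,-104,80),t2=(95,-104,80)).items():
    print(n,w(*p).round(4),((proj('top',w(*p))[0]-[250,115])*4).round(),((proj('side',w(*p))[0]-[235,180])*4.4).round())
# handle top line: choose rig x from image
for x in (-36,-40,-45,-50,-55): print(x,((proj('top',w(x,0,82))[0]-[250,115])*4).round(),((proj('side',w(x,0,82))[0]-[235,180])*4.4).round())
```

```text
15.880553778760461 [ 0.59293776 -0.10081495]
[[-1.66388505 -1.32539681]
 [-0.9935622   0.89885886]
 [ 1.38963315  2.38334342]
 [ 1.26781409 -1.95680547]]
hA [ 0.4672 -0.1158  0.05  ] [372. 525.] [243. 401.]
hB [ 0.4782 -0.1543  0.05  ] [439. 507.] [317. 439.]
hC [ 0.5759 -0.0849  0.05  ] [321. 338.] [358. 250.]
hD [ 0.5869 -0.1233  0.05  ] [387. 320.] [428. 282.]
n1 [ 0.5094 -0.1454  0.05  ] [424. 453.] [351. 391.]
n2 [ 0.5239 -0.1413  0.05  ] [417. 428.] [366. 370.]
tab [ 0.6839 -0.1831  0.08  ] [499. 147.] [654. 212.]
t1 [ 0.6551 -0.1913  0.08  ] [513. 198.] [631. 250.]
t2 [ 0.7128 -0.1749  0.08  ] [485.  97.] [676. 176.]
-36 [370. 366.] [375. 254.]
-40 [372. 373.] [371. 259.]
-45 [375. 382.] [366. 265.]
-50 [377. 390.] [361. 272.]
-55 [379. 399.] [356. 279.]
```

```bash
cat >> h.py <<'E'
RT=np.array([.5935,-.1005]);TH=np.radians(15.9)
def w(x,y,z):
    C,S=np.cos(TH),np.sin(TH);return np.array([C*x-S*y,S*x+C*y,z])/1000+[*RT,0]
def inrig(P):
    C,S=np.cos(TH),np.sin(TH);d=np.asarray(P,float)[:2]-RT;return np.round(np.array([C*d[0]+S*d[1],-S*d[0]+C*d[1],P[2]])*1000,1)
def rep(target=None):
    s=status.get_state();M=rot(s['ee_rot']).as_matrix()
    print('t',s['time'],'rig TCP',inrig(s['tool_pos']),'F',s['ft_force'].round(1),'w',round(s['gripper_width'],4))
    C,S=np.cos(TH),np.sin(TH);rx=np.array([C,S,0]);ry=np.array([-S,C,0])
    print('rig x in tool',(M.T@rx).round(3),'rig y in tool',(M.T@ry).round(3),'up in tool',M[2].round(3))
    a=np.degrees(np.arctan2(rx@M[:,2],rx@M[:,1]));print('turn about tool x so y||rig x:',a, 'or',(a+180+90)%360-90)
    if target is not None:
        print('shift cm in tool',(M.T@(w(*target)-s['tool_pos'])*100).round(2))
E
python3 -c "
from h import *
rep((-50,0,215))"
```

```text
t 1.05 rig TCP [-170.9  822.3  303.9] F [-0.   0.6  1.2] w 0.0855
rig x in tool [-0.     0.552  0.834] rig y in tool [ 0.     0.834 -0.552] up in tool [-1. -0. -0.]
turn about tool x so y||rig x: 56.52150667121449 or 236.52150667121452
shift cm in tool [  8.89 -61.92  55.44]
```

```bash
python3 -m inch '[0,-2.9,2.6,0,0,-2.9,2.6,0,0.4,-2.9,2.6,0,0.4,-2.9,2.6,0,0.4,-2.9,2.6,0,0.4,-2.9,2.6,0,0.4,-2.9,2.6,0,0.4,-2.9,2.6,0,0.4,-2.9,2.6,0,0.4,-2.9,2.6,0,0.4,-2.9,2.6,0,0.4,-2.9,2.6,0,0.4,-2.9,2.6,0,0.4,-2.9,2.6,0,0.4,-2.9,2.6,0,0.4,-2.9,2.6,0,0.4,-2.9,2.6,0,0.4,-2.9,2.6,0,0.4,-2.9,2.6,0,0.4,-2.9,2.6,0]' 0.45 30
python3 -c "
from h import *
rep((-50,0,215))"
```

```text
time: 2.72
tool_pos: [0.525, -0.0684, 0.2319]
ee_rot: [0.699, 0.108, 0.699, -0.108]
ft_force: [1.4, 0.6, 0.7]
gripper_width: 0.0384
t 2.7167 rig TCP [-57.1  49.7 231.9] F [1.4 0.6 0.7] w 0.0384
rig x in tool [0.001 0.551 0.834] rig y in tool [-0.     0.834 -0.551] up in tool [-1.     0.     0.001]
turn about tool x so y||rig x: 56.53127610221486 or 236.53127610221486
shift cm in tool [ 1.69 -3.75  3.33]
```

```bash
python3 -m inch '[0,0,0,7.1,0,0,0,7.1,0,0,0,7.1,0,0,0,7.1,0,0,0,7.1,0,0,0,7.1,0,0,0,7.1,0,0,0,6.8,0,0,0,0]'
python3 -c "
from h import *
rep((-50,0,215))
cv2.imwrite('pics/d.png',optics.camera('wrist'))
print(optics.camera_model('wrist'))
for n in ['pin','rig','handle_end','housing_top','notch','push_tab']:
  print(n,[(round(d['conf'],2),inrig(d['location'])) for d in spotter.mark_of('wrist',n)])
"
```

```text
time: 3.47
tool_pos: [0.5246, -0.0662, 0.2319]
ee_rot: [0.563, 0.427, 0.563, -0.427]
ft_force: [0.2, -0.7, 0.3]
gripper_width: 0.0382
t 3.4667 rig TCP [-56.9  51.8 231.9] F [ 0.2 -0.7  0.3] w 0.0382
rig x in tool [ 0.     1.    -0.005] rig y in tool [-0.    -0.005 -1.   ] up in tool [-1.  0.  0.]
turn about tool x so y||rig x: -0.2741552668070038 or 179.72584473319296
shift cm in tool [1.69 0.72 5.18]
{'K': array([[325.1922621 ,   0.        , 281.01565911],
       [  0.        , 325.1922621 , 214.34447446],
       [  0.        ,   0.        ,   1.        ]]), 'position': array([0.50477374, 0.00053907, 0.30292839]), 'rotation': array([ 0.98079137, -0.13625477, -0.0192629 ,  0.13824568])}
pin [(0.88, array([-54.2,  -1.4,  29.9])), (0.67, array([-225.6,   60.9,   -0.8]))]
rig [(0.74, array([-1.6,  1.7, -1.2]))]
handle_end [(0.66, array([-48.8,  -0.5,  84.9])), (0.58, array([-226.2,   60.3,   44.2]))]
housing_top [(0.9, array([-64.9,  -2. ,  47.9]))]
notch [(0.94, array([-78.8, -40.4,  30.2])), (0.46, array([  70.9, -100.6,   63.1]))]
push_tab [(0.79, array([  69.7, -101.8,   64.4]))]
```

View pics/d.png

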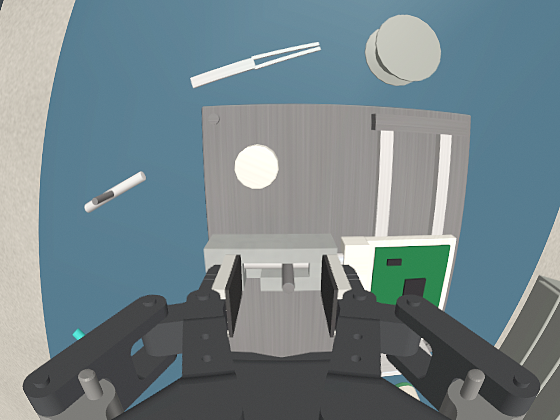

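Run:
```python
from h import *
im=cv2.imread('pics/d.png')
cv2.imwrite('pics/e.png',cv2.resize(im[225:325,190:350],None,fx=5,fy=5,interpolation=cv2.INTER_CUBIC))
m=optics.camera_model('wrist')
for n,p in dict(hA=(-125,20,50),hC=(-12,20,50),hB=(-125,-20,50),hD=(-12,-20,50),s1=(-35,6.5,50),s2=(-92.5,6.5,50),tin0=(-130,140,12),c2=(130,140,12),e50=(-50,0,82),e45=(-45,0,82)).items():
    q=proj('wrist',w(*p),m)[0];print(n,q.round(1),((q-[190,225])*5).round())
```

```text
hA [201.9 247.6] [ 60. 113.]
hC [335.  248.2] [725. 116.]
hB [205.9 288.7] [ 79. 319.]
hD [332.1 289.6] [710. 323.]
s1 [307.4 263. ] [587. 190.]
s2 [240.1 262.7] [251. 189.]
tin0 [200.5 105.7] [  53. -596.]
c2 [470.3 116.5] [1401. -542.]
e50 [290.8 287.8] [504. 314.]
e45 [297.3 287.7] [536. 314.]
```

View pics/e.png

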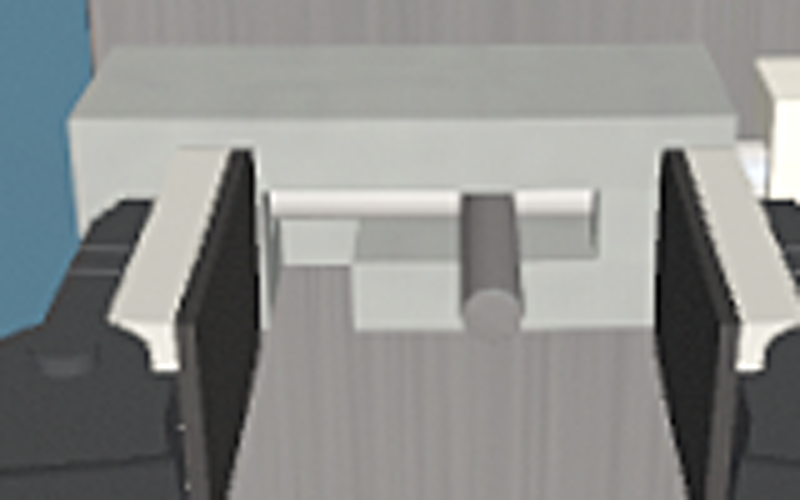

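```bash
sed -i 's/RT=np.array.*;TH/RT=np.array([.5952,-.1009]);TH/' h.py; python3 -c "
from h import *
rep((-53.3,0,137))"
```

```text
t 3.8167 rig TCP [-58.7  52.4 232. ] F [-0.7  0.1  0.2] w 0.0383
rig x in tool [0.    1.    0.002] rig y in tool [ 0.     0.002 -1.   ] up in tool [-1.  0. -0.]
turn about tool x so y||rig x: 0.10715520284920031 or 180.10715520284919
shift cm in tool [9.5  0.52 5.24]
```

```bash
python3 -m inch '[0,0.1,1,0,0,0.1,1.5,0,0,0.1,1.5,0,0,0.1,1.24,0,0,0.12,0,0,0,0,0,0,2,0,0,0,2,0,0,0,2,0,0,0,1.5,0,0,0,1,0,0,0,1,0,0,0,0,0,0,0,0,0,0,0]'
python3 -c "
from h import *
cv2.imwrite('pics/f.png',optics.camera('wrist')[170:400,130:430])
rep((-53.3,0,137))"
```

```text
time: 4.98
tool_pos: [0.5438, -0.1152, 0.1369]
ee_rot: [0.564, 0.426, 0.565, -0.426]
ft_force: [-0.1, 0.4, 0.3]
gripper_width: 0.0383
t 5.0333 rig TCP [-53.2   0.  137.4] F [0.5 0.3 0.2] w 0.0383
rig x in tool [0.001 1.    0.   ] rig y in tool [-0.  0. -1.] up in tool [-1.     0.001  0.   ]
turn about tool x so y||rig x: 0.024806924940842665 or 180.02480692494083
shift cm in tool [ 0.04 -0.01  0.  ]
```

View pics/f.png

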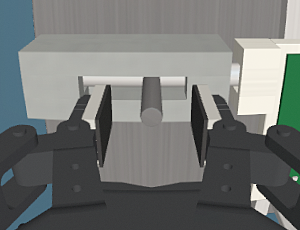

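The handle, at crop (151,95–120), is centred between the pads. Closing.

```bash
python3 -m inch '[0,0,0,0,0,0,0,0,0,0,0,0,0,0,0,0,0,0,0,0,0,0,0,0]' 0 40
python3 -c "
from h import *
cv2.imwrite('pics/g.png',optics.camera('wrist')[170:400,130:430])
rep((-85,0,137))"
```

```text
time: 5.53
tool_pos: [0.5442, -0.1156, 0.1376]
ee_rot: [0.565, 0.426, 0.564, -0.426]
ft_force: [-0.8, 0.4, 5.9]
gripper_width: 0.008
t 5.5833 rig TCP [-53.1  -0.2 137.6] F [-0.3  0.6  6.2] w 0.008
rig x in tool [0.001 1.    0.   ] rig y in tool [-0.001  0.    -1.   ] up in tool [-1.     0.001  0.001]
turn about tool x so y||rig x: 0.016576845614282458 or 180.01657684561428
shift cm in tool [ 0.06 -3.19 -0.02]
```

View pics/g.png

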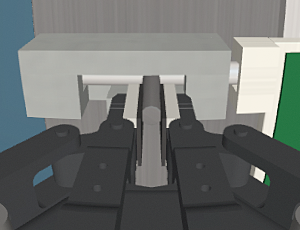

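```bash
python3 -m inch '[0,-0.3,0,0,0,-0.4,0,0,0,-0.4,0,0,0,-0.4,0,0,0,-0.4,0,0,0,-0.4,0,0,0,-0.4,0,0,0,-0.2,0,0,0,0,0,0,0,0,0,0]'
python3 -c "
from h import *
cv2.imwrite('pics/h.png',cv2.resize(optics.camera('wrist')[170:400,130:430],None,fx=2.6,fy=2.6))
rep((-85,0,137))"
```

```text
time: 6.42
tool_pos: [0.5163, -0.1237, 0.1376]
ee_rot: [0.565, 0.426, 0.564, -0.426]
ft_force: [1.6, -0.4, 8.1]
gripper_width: 0.0082
t 6.4667 rig TCP [-82.1  -0.3 137.6] F [1.4 0.4 6.9] w 0.0077
rig x in tool [0.002 1.    0.   ] rig y in tool [-0.001  0.    -1.   ] up in tool [-1.     0.002  0.001]
turn about tool x so y||rig x: 0.009680122757283102 or 180.0096801227573
shift cm in tool [ 0.06 -0.29 -0.03]
```

View pics/h.png

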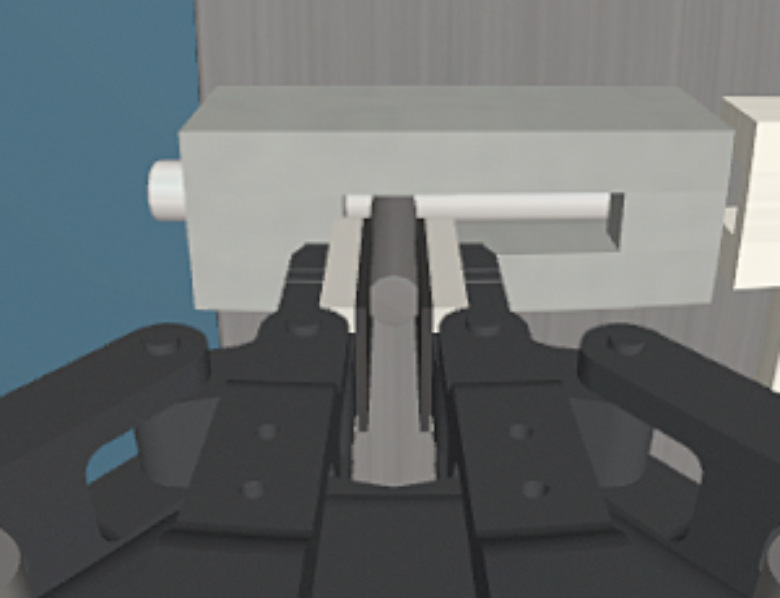

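The pin is drawn back: its -x end protrudes at (165,190) and the handle is near the slot end. Next I feel for the stop.

```bash
python3 -m inch '[0,-0.2,0,0,0,-0.2,0,0,0,0,0,0,0,0,0,0]'; python3 -m inch '[0,-0.2,0,0,0,0,0,0]'; python3 -m inch '[0,-0.15,0,0,0,0,0,0]'
python3 -c "
from h import *
rep((-85,0,137))"
```

```text
time: 6.8
tool_pos: [0.5128, -0.1247, 0.1376]
ee_rot: [0.565, 0.426, 0.564, -0.425]
ft_force: [2.4, 1.6, 7.3]
gripper_width: 0.0079
time: 6.97
tool_pos: [0.5111, -0.1252, 0.1376]
ee_rot: [0.565, 0.426, 0.564, -0.425]
ft_force: [2.3, 1.3, 5.2]
gripper_width: 0.0081
time: 7.13
tool_pos: [0.5107, -0.1253, 0.1378]
ee_rot: [0.566, 0.427, 0.563, -0.425]
ft_force: [7.3, 1.7, 3.3]
gripper_width: 0.0078
t 7.1333 rig TCP [-87.9  -0.3 137.8] F [7.3 1.7 3.3] w 0.0078
rig x in tool [0.005 1.    0.001] rig y in tool [-0.002  0.001 -1.   ] up in tool [-1.     0.005  0.002]
turn about tool x so y||rig x: 0.06000060378539454 or 180.0600006037854
shift cm in tool [ 0.08  0.29 -0.03]
```

```bash
python3 -m inch '[0,0.25,0,0,0,0.2,0,0,0,0,0,0,0.02,0,0.39,0,0.05,0,0.39,0,0.08,0,0.38,0,0.12,0,0.38,0,0.15,0,0.36,0,0.18,0,0.35,0,0.21,0,0.33,0,0.24,0,0.31,0,0.27,0,0.29,0,0.29,0,0.27,0,0,0,0,0]' 0 25
python3 -c "
from h import *
cv2.imwrite('pics/i.png',cv2.resize(optics.camera('wrist')[170:400,130:430],None,fx=2.6,fy=2.6))
rep((-85,-45,92))"
```

```text
time: 8.3
tool_pos: [0.5224, -0.1593, 0.1212]
ee_rot: [0.565, 0.426, 0.563, -0.427]
ft_force: [1.2, -5.1, 8.0]
gripper_width: 0.0084
t 8.35 rig TCP [-86.  -36.  121.3] F [ 0.4 -3.9  7.6] w 0.0083
rig x in tool [ 0.001  1.    -0.001] rig y in tool [-0.002 -0.001 -1.   ] up in tool [-1.     0.001  0.002]
turn about tool x so y||rig x: -0.0769815637136917 or 179.92301843628627
shift cm in tool [2.93 0.1  0.89]
```

View pics/i.png

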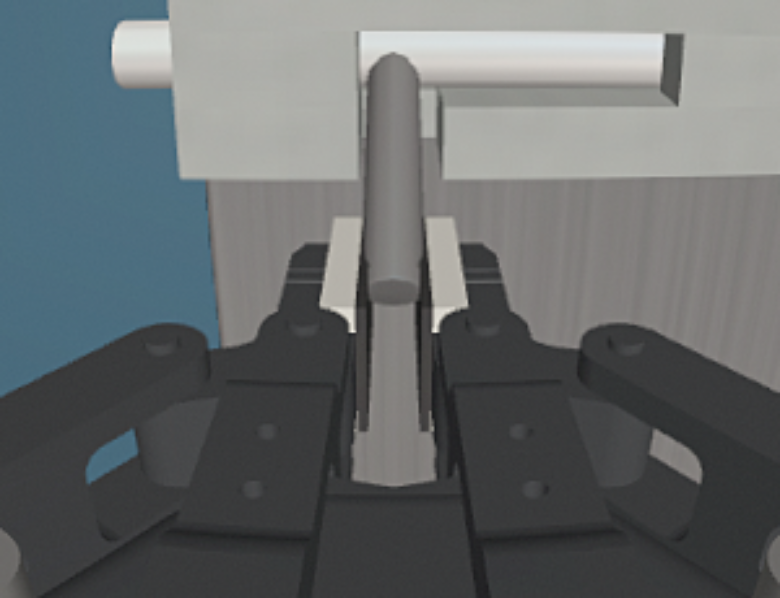

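The handle is leaning about 50° into the notch, slightly towards its -x side. I continue the arc with a small +x trim.

```bash
python3 -m inch '[0.31,0.08,0.24,0,0.33,0,0.2,0,0.35,0,0.17,0,0.36,0,0.14,0,0.37,0,0.1,0,0.38,0,0.06,0,0.39,0,0,0,0.3,0,0,0,0,0,0,0,0,0,0,0]'
python3 -c "
from h import *
cv2.imwrite('pics/j.png',cv2.resize(optics.camera('wrist')[130:400,130:430],None,fx=2.2,fy=2.2))
rep((-85,-45,92))"
```

```text
time: 9.18
tool_pos: [0.5262, -0.1683, 0.0935]
ee_rot: [0.565, 0.426, 0.563, -0.427]
ft_force: [1.9, -6.1, 4.7]
gripper_width: 0.0078
t 9.2333 rig TCP [-84.8 -45.9  93.6] F [ 2.1 -7.1  5. ] w 0.0085
rig x in tool [ 0.001  1.    -0.002] rig y in tool [-0.004 -0.002 -1.   ] up in tool [-1.     0.001  0.004]
turn about tool x so y||rig x: -0.09854333264834307 or 179.90145666735168
shift cm in tool [ 0.16 -0.02 -0.09]
```

View pics/j.png

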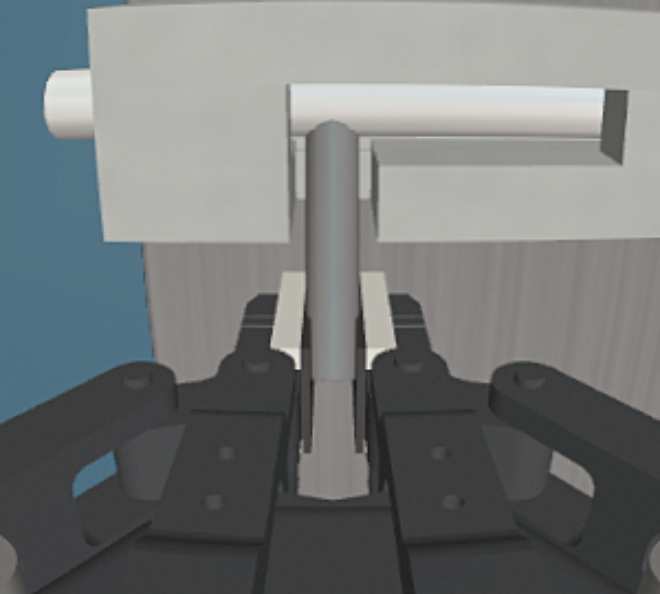

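```bash
python3 -m inch '[0.2,0,-0.05,0,0.15,0,0,0,0,0,0,0]'; python3 -m inch '[0,0,0,0,0,0,0,0,0,0,0,0]' 0.3; python3 -m inch '[-1,0,0,0,-2,0,0,0,-2,0,0,0,-2,0,0,0,0,0,0,0]'
python3 -c "
from h import *
im=optics.camera('wrist');cv2.imwrite('pics/k.png',cv2.resize(im[130:400,130:430],None,fx=2.2,fy=2.2))
for n in ['pin','handle_end','housing_top']:
  print(n,[(round(d['conf'],2),inrig(d['location'])) for d in spotter.mark_of('wrist',n)])
im=optics.camera('side');cv2.imwrite('pics/l.png',cv2.resize(im[180:310,235:415],None,fx=4.4,fy=4.4,interpolation=cv2.INTER_CUBIC))
for n in ['pin','handle_end','housing_top']:
  print(n,[(round(d['conf'],2),inrig(d['location'])) for d in spotter.mark_of('side',n)])
rep((-85,-45,92))"
```

```text
time: 9.48
tool_pos: [0.5262, -0.168, 0.0902]
ee_rot: [0.565, 0.426, 0.562, -0.427]
ft_force: [1.3, -7.8, 6.6]
gripper_width: 0.008
time: 9.73
tool_pos: [0.525, -0.1651, 0.0891]
ee_rot: [0.564, 0.426, 0.565, -0.426]
ft_force: [0.4, 0.3, -0.0]
gripper_width: 0.0254
time: 10.15
tool_pos: [0.5267, -0.1659, 0.1632]
ee_rot: [0.566, 0.427, 0.563, -0.425]
ft_force: [0.9, -0.4, 0.0]
gripper_width: 0.0257
pin [(0.84, array([-86. ,  -1.8,  30.4])), (0.73, array([-297. , -162.3,    7.1])), (0.57, array([-228.4,   59.9,    1.4]))]
handle_end [(0.82, array([-297.4, -158.7,   65.8])), (0.72, array([-227.4,   60.7,   41.6])), (0.61, array([-82.4, -51. ,  29.8]))]
housing_top []
pin [(0.72, array([-84.3,  -0.6,  32.8])), (0.61, array([-229.7,   62.8,    3.4]))]
handle_end [(0.97, array([-293.9, -162.4,   53.2])), (0.74, array([-232.9,   66.9,   42.4])), (0.73, array([  63.8, -104.4,   67.1])), (0.61, array([-80.3, -51.6,  29.2]))]
housing_top [(0.89, array([-66.7,   0.4,  47.7]))]
t 10.55 rig TCP [-84.9 -42.8 158.7] F [-0.4 -0.5  0. ] w 0.0257
rig x in tool [-0.001  1.     0.   ] rig y in tool [ 0.001  0.    -1.   ] up in tool [-1.    -0.001 -0.001]
turn about tool x so y||rig x: 0.019880375351114733 or 180.01988037535114
shift cm in tool [6.67 0.   0.22]
```

View pics/k.png

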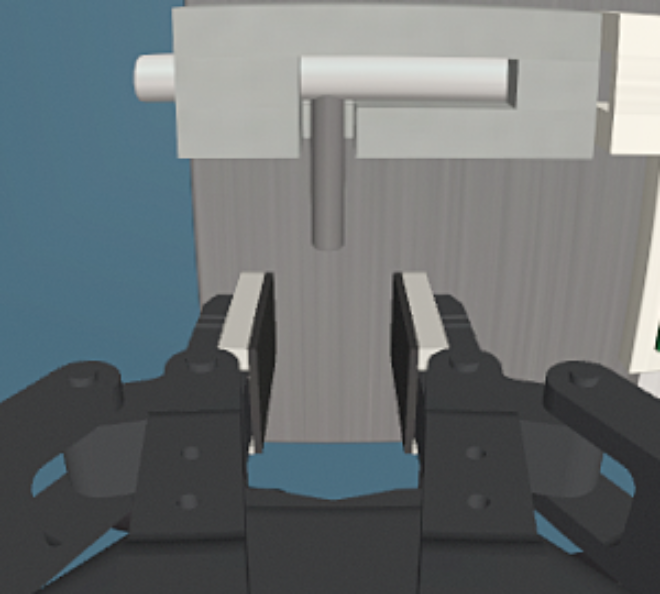

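View pics/l.png

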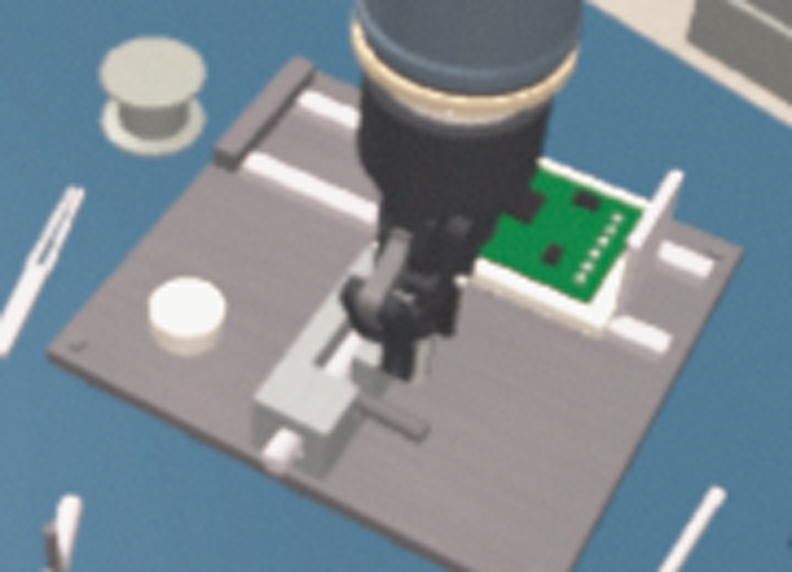

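The handle lies level, centred in the notch (crop (328,245) between walls at 302 and 357), and the carriage has not moved. Next, above and behind the push tab with the fingers shut.

```bash
python3 -m inch '[-1.2,0,0,0,-1.2,0,0.5,0,0,1,1.5,0,0,1.7,1.5,0,0,1.7,1.5,0,0,1.7,1.5,0,0,1.7,1.5,0,0,1.7,1.2,0,0,1.7,0,0,0,1.7,0,0,0,1.4,0,0,0,0.7,0,0,0,0,0,0,0,0,0,0]' 0 60
python3 -c "
from h import *
im=optics.camera('wrist');cv2.imwrite('pics/m.png',im)
for n in ['push_tab','handle_end','flux']:
  print(n,[(round(d['conf'],2),inrig(d['location'])) for d in spotter.mark_of('wrist',n)])
rep((65,-135,130))"
```

```text
time: 11.72
tool_pos: [0.6945, -0.2129, 0.1827]
ee_rot: [0.564, 0.426, 0.565, -0.426]
ft_force: [0.6, 0.1, 0.7]
gripper_width: -0.0002
push_tab [(0.77, array([ 68.2, -99.7,  64.5])), (0.2, array([ 106.2, -215.6,   -2.7]))]
handle_end [(0.97, array([-78.8, -51.5,  29.7]))]
flux [(0.93, array([ 105.1, -215.7,   -4.3]))]
t 11.9167 rig TCP [  64.5 -135.3  183.6] F [ 0.2 -0.3  0.1] w 0.0
rig x in tool [-0.     1.    -0.001] rig y in tool [-0.    -0.001 -1.   ] up in tool [-1. -0.  0.]
turn about tool x so y||rig x: -0.03524722754190477 or 179.9647527724581
shift cm in tool [ 5.36  0.06 -0.03]
```

View pics/m.png

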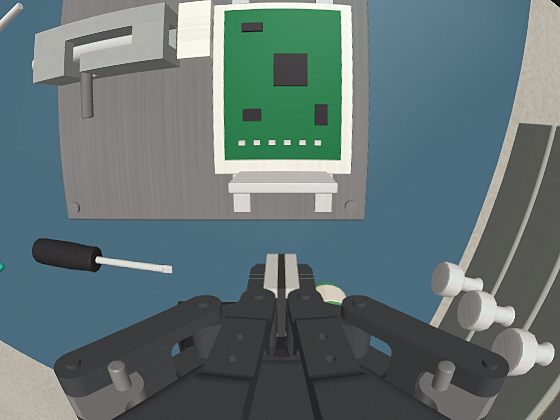

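```bash
python3 -m inch '[1,0,0,0,1.5,0,0,0,1.5,0,0,0,1,0,0,0,0.3,0,0,0,0,0,0,0,0,0,-0.6,0,0,0,-0.6,0,0,0,-0.4,0,0,0,-0.4,0,0,0,-0.4,0,0,0,-0.5,0,0,0,-0.5,0,0,0,-0.5,0]'
python3 -m inch '[0,0,-0.5,0,0,0,-0.5,0,0,0,-0.5,0,0,0,-0.5,0,0,0,-0.5,0,0,0,-0.5,0,0,0,-0.5,0,0,0,-0.5,0,0,0,-0.5,0,0,0,0,0]'
python3 -c "
from h import *
im=optics.camera('wrist');cv2.imwrite('pics/n.png',im)
rep((65,-35,130))"
```

```text
time: 13.08
tool_pos: [0.6844, -0.175, 0.1307]
ee_rot: [0.565, 0.426, 0.564, -0.426]
ft_force: [1.0, -2.2, 0.9]
gripper_width: -0.0005
time: 13.92
tool_pos: [0.6717, -0.1303, 0.1302]
ee_rot: [0.564, 0.426, 0.565, -0.425]
ft_force: [-0.4, 0.0, 0.2]
gripper_width: -0.0002
t 13.9667 rig TCP [ 65.5 -49.7 130.2] F [-0.4 -0.6  1. ] w 0.0004
rig x in tool [-0.001  1.     0.001] rig y in tool [ 0.001  0.001 -1.   ] up in tool [-1.    -0.001 -0.001]
turn about tool x so y||rig x: 0.08404550428333032 or 180.08404550428332
shift cm in tool [ 0.02 -0.04 -1.47]
```

View pics/n.png

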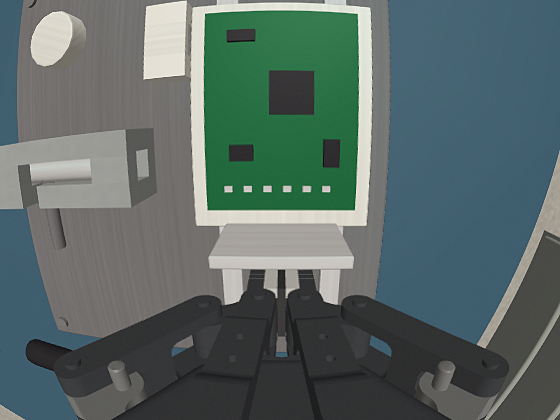

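The carriage is moving and the tab is just ahead of the fingers. Next, slowly on to the stop.

```bash
python3 -m inch '[0,0,-0.3,0,0,0,-0.3,0,0,0,-0.3,0,0,0,-0.2,0,0,0,-0.2,0,0,0,0,0]'; python3 -m inch '[0,0,-0.2,0,0,0,0,0]'; python3 -m inch '[0,0,-0.2,0,0,0,0,0]';python3 -m inch '[0,0,-0.2,0,0,0,0,0]'
python3 -c "
from h import *
im=optics.camera('wrist');cv2.imwrite('pics/o.png',im)
rep((65,-35,130))"
```

```text
time: 14.47
tool_pos: [0.6683, -0.1189, 0.1303]
ee_rot: [0.564, 0.426, 0.565, -0.426]
ft_force: [0.5, 0.4, 0.3]
gripper_width: 0.0
time: 14.63
tool_pos: [0.6679, -0.1172, 0.1304]
ee_rot: [0.564, 0.426, 0.565, -0.426]
ft_force: [-0.4, -0.2, 0.4]
gripper_width: -0.0001
time: 14.8
tool_pos: [0.6674, -0.1157, 0.1305]
ee_rot: [0.565, 0.426, 0.564, -0.426]
ft_force: [1.4, -2.3, -0.6]
gripper_width: -0.0001
time: 14.97
tool_pos: [0.6673, -0.1155, 0.1305]
ee_rot: [0.565, 0.426, 0.563, -0.427]
ft_force: [2.9, -6.0, -3.2]
gripper_width: -0.0001
t 15.0167 rig TCP [ 65.4 -33.7 130.6] F [ 3.4 -7.  -3.3] w 0.0001
rig x in tool [ 0.001  1.    -0.001] rig y in tool [-0.003 -0.001 -1.   ] up in tool [-1.     0.001  0.003]
turn about tool x so y||rig x: -0.04207887664666535 or 179.95792112335334
shift cm in tool [ 0.06 -0.04  0.13]
```

```bash
python3 -m inch '[0,0,-0.2,0,0,0,-0.2,0,0,0,0,0,0,0,0,0]'
python3 -m inch '[0,0,0.3,0,0,0,0.6,0,0,0,1,0,0,0,1.5,0,-2,0,1.5,0,-3,0,1.5,0,-3,0,1,0,-3,0,0,0,-3,0,0,0,0,0,0,0]'
python3 -c "
from h import *
for c in ['wrist','top','side']:
  im=optics.camera(c);cv2.imwrite('pics/p_%s.png'%c,im)
  for n in ['pin','handle_end','push_tab']:
    print(c,n,[(round(d['conf'],2),inrig(d['location'])) for d in spotter.mark_of(c,n)])
rep()"
```

```text
time: 15.35
tool_pos: [0.6671, -0.1151, 0.1307]
ee_rot: [0.567, 0.426, 0.561, -0.428]
ft_force: [7.9, -16.0, -9.3]
gripper_width: -0.0
time: 16.18
tool_pos: [0.6879, -0.1838, 0.2774]
ee_rot: [0.567, 0.427, 0.561, -0.425]
ft_force: [0.6, -0.4, 0.6]
gripper_width: 0.0001
wrist pin [(0.85, array([-301.2, -160.9,    6.6])), (0.74, array([-225.7,   60.1,    4.6])), (0.62, array([-84.1,   1. ,  28.8]))]
wrist handle_end [(0.78, array([-225.5,   62.2,   42.6])), (0.77, array([-82.5, -50.6,  30.6]))]
wrist push_tab [(0.63, array([ 67.5, -22.1,  66.8]))]
top pin [(0.82, array([-295.3, -160.1,    5.6])), (0.59, array([ 64.2, -23.1,  65.9])), (0.4, array([-79.7,   2.6,  27.9])), (0.22, array([-79.8, 183.3,  -5.4]))]
top handle_end [(0.73, array([-294.8, -161.6,   56.2]))]
top push_tab [(0.79, array([ 66.6, -23.5,  67.7]))]
side pin [(0.9, array([-296.6, -165.9,    5.6])), (0.65, array([-234.4,   65.3,    3.6])), (0.57, array([-82.7,  -1.5,  30.9])), (0.27, array([-79.6, -50.3,  31.7]))]
side handle_end [(0.68, array([-295.3, -160.1,   55.1])), (0.55, array([-230.2,   64.3,   38.9])), (0.45, array([-81.7, -49.4,  30.6]))]
side push_tab [(0.61, array([ 63.8, -25.9,  67.8]))]
t 16.7833 rig TCP [  65.4 -101.9  270. ] F [ 0.1 -1.2 -0.5] w -0.0003
rig x in tool [-0.001  1.     0.   ] rig y in tool [ 0.  0. -1.] up in tool [-1.    -0.001 -0.   ]
turn about tool x so y||rig x: 0.023392774383895736 or 180.02339277438386
```

View pics/p_wrist.png

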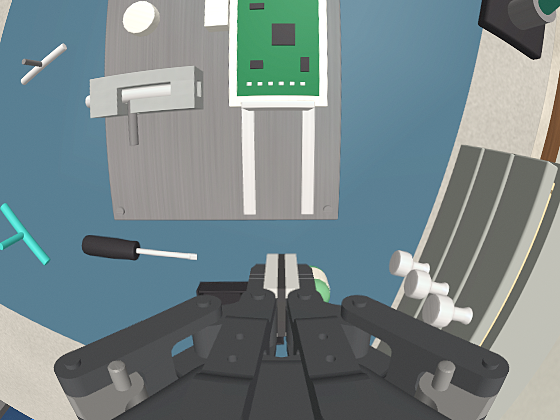

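View pics/p_side.png

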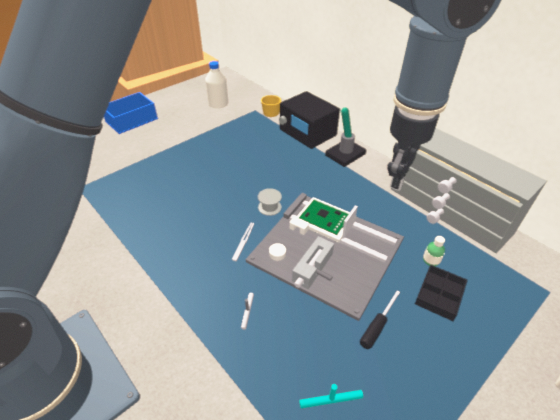

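In the side view the carriage is against the stop, at about (297,208). The pin's handle lies in the notch at (325,275) and the bystanders have not moved. The arm is clear, so I hand in.

```bash
python3 -c "
from plant import order
print(order.job_done())"
```

```text
the job is handed in; nothing more can be done
None
```

The pin is parked in the notch and the carriage is against the end stop. I handed the job in at about 17 s of robot time.

**What I did:**
- **Pin:** I gripped the upright handle and drew it back until it met the slot end. I then eased it back to about -85 mm and swung it down into the side notch.
- **Carriage:** With the fingers shut, I pushed the tab until the carriage stopped. Force then rose to about 20 N with almost no further movement. After that I backed off and raised the arm clear.

**Last checks:**
- **Pin position:** the networks put the pin's origin at rig x -84.1 mm (wrist) and -82.7 mm (side). The top camera gave -79.7 mm, but only at confidence 0.4 and it also mistook the tab for a pin, so I discounted it. The notch walls only allow -87.5 to -82.5 mm, and a close wrist picture showed the handle centred between them.
- **Handle:** its end was at about y -50 mm, z 30.6 mm, so it lies level.
- **Carriage:** the tab was at y -22 to -26 mm across the three cameras, against -24 mm expected at the stop.
- **Bystanders:** none looked moved in the last pictures. I judged this by eye and did not measure it.

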